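# Back off the board holder and slide the board to its stop

### The arm

A 6-joint arm with a two-finger parallel gripper is mounted at the origin on the work surface. World frame = base frame: x ahead of the robot, y to its left, z up, the work surface at z = 0. Lengths are in m, angles in rad, forces in N, time in s.
With the tool pointing down it reaches from about 0.275 to 0.825 m from the base axis. Payload 5.2 kg.
Tool frame: the origin (TCP) lies where the fingers leave the gripper's body, on its centre line; the fingertips stand 84 mm ahead of it and the grasp point (between the pads) lies 65 mm ahead of it (ctrl.tcp_to_tips is the distance from the TCP to the fingertips, in m); z points along the fingers, y is the line along which they close (so a half turn about z gives the same grasp; the last joint's range is limited). The gripper opens to 93 mm and grips with 3 to 60 N. Pads are 15 mm wide; open, the fingers measure 128 mm over their backs; the gripper's body (75 mm by 188 mm) begins 65 mm behind the grasp point.
Start: joints at [0.947, 0.259, 1.535, -0, 1.348, -0.203], TCP at [0.225, 0.502, 0.303] pointing down, gripper open.
Joint ranges: [-3.14, 3.14], [-0.91, 2.08], [0.19, 2.58], [-1.22, 4.36], [0.22, 2.71], [-3.12, 3.12]. Speed limits (rad/s): [2.57, 2.57, 3.14, 3.14, 3.14, 3.14].

### API

Orientations are given as a 3x3 rotation matrix whose columns are the frame's x, y, z axes.
In Python, from rig import ctrl gives the robot as it stands. The module is installed in compiled form; this text tells all that it offers.
- The arm moves only by the tool arm_command, never from a script. Its argument "plan" is a list of rows, each an object of numbers: "x", "y", "z": the shift along the tool's x, y, z normalised to -1 to 1, where 1 is 1 m; "ax", "ay", "az": the turn, a rotation vector about the tool's x, y, z normalised to -1 to 1, where 1 is 60 degrees. A call has 1 to 12 rows; each row is the pose to reach, as a shift and turn from the pose commanded when the call began, along the tool's axes at that moment; what a row does not reach only later rows make up. A row lasts 1/12 s, in which the tool goes at most 41.7 mm and 7.16 degrees, less where a joint would pass 70% of its speed; a pose out of reach is approached as far as the arm can. A call with a number of a shift or a turn outside -1 to 1 is refused whole. A call with a gripper value outside its range is refused whole. "claw" is the finger opening in mm, from 0 to 93, set as the call begins (left out, the last holds). The fingers move at their own pace and stop on an object; "squeeze" is the grip in N (left out, the last holds). Time passes only in rows, so rows that repeat a pose let the fingers close. It gives the time, the measured TCP pose, the force, the opening and the grip force at its end, in the units of the state.
- ctrl.read_state(): the state, without advancing time (a new reading comes with each control period).
- ctrl.grab_frame(name): name is "side" or "top" or "wrist"; returns a dict with "image" (400x640x3 uint8, red, green, blue), "fx", "fy", "cx", "cy" (pixels), "rvec" (rotation vector, rad) and "tvec" (3), from world to camera coordinates, as OpenCV has them. Camera axes: x right, y down, z forward; pixel columns grow to the right and rows downward; lengths in m; the calibration is good to about 2 mm. The wrist camera is an equidistant fisheye: a pixel r from the principal point sees the ray r / f radians off the axis. A picture is of the moment at which its call begins. There is no depth.
- ctrl.hand_in(): hands the job in; it is judged then, once.
The state is a dict: "clock": time; "q": joint angles; "joint_vel": joint speeds; "joint_efforts": joint torques, N m; "ee_pos": TCP position; "tool_rot": TCP orientation; "ft_force": force on the tool from outside, world axes, zero at the start; "wrist_torque": the same for the moment, N m; "finger_gap": finger opening in m; "gripper_force": force on a finger pad.
Only numpy, scipy, OpenCV 4.12 (cv2) and the standard library are available. Lean on these libraries where they do the work, as an engineer would, in place of code of your own. Each camera call takes 0.05 s, during which the arm holds its last target. There are 200 camera calls.

### The job

The circuit board was clamped short of the end stop of its holder. Roll a fingertip across the rim of the black knurled clamp knob, stroke after stroke, to loosen it by two full turns (anticlockwise seen from the knob's outer end, so the top of the rim runs away from the stop end), and only then push the board along the jaws with a fingertip until it meets the brass stop. Leave the jaw two turns slack and the board lying flat on its ledges; pick nothing up, and leave the solder reel, the flux jar and the screwdriver where they are.

Things in the scene. Friction and masses are not known exactly. Their poses are not given: they have to be found in the camera images.
- holder: Board holder fixed to the bench, 150 x 216 mm. Origin: centre of its underside; x along the jaws to the stop end, y from the knob side to the fixed jaw, z up. Blue end blocks 46 mm, jaws (140 mm long) 47 mm high. The board lies on 6 mm wide ledges 40 mm high; the channel between them (58 mm when tight) is open at its -x end; under it only two 8 mm rods along y (tops 26 mm high).
- knob (a joint): Turn of the clamp screw and knob, rad: 0 = tight (white index mark straight up), it starts at 0 to 0.15; growing = loosening, two full turns = 12.57. The sliding jaw (holder -y side), screw and knob together move 2 mm towards holder -y per turn. While tight the jaws grip the board. The thread needs about 1.2 N along the rim and stays where it is left.
- knob_hub (a point): Centre of the black knurled clamp knob, on its axis (point axes parallel to the holder's, not turning with it): 36 mm diameter, 18 mm long, axis level along holder y, centre 38 mm and rim top 56 mm above the bench, beyond the -y end block (11 mm gap, block top 10 mm below the rim top). A white rib on the rim and line on its outer face mark the turn. To loosen, the rim's top runs towards holder -x.
- board_mid (a point): Centre of the green circuit board, 90 mm (board x, along the jaws) x 70 mm x 2 mm thick, 60 g, with parts up to 5 mm tall on top; its underside lies 40 mm above the bench on the ledges. Board x points towards the stop.
- board_far_edge (a point): Point on the board's edge nearest the stop, 45 mm along board x from its centre and 24 mm towards the fixed jaw, half-way through its thickness.
- stop (a point): Face of the brass stop lug that the board's edge must meet; the face looks to holder -x (point axes parallel to the holder's). Lug 22 mm wide, on the fixed jaw at the holder's +x end, standing 8 mm above the ledge. At the start the board's edge is 13 to 25 mm short of it.
- reel: Bystander: solder reel standing on its flange, 52 mm diameter, 40 mm high, 250 g; origin under its centre.
- flux: Bystander: amber flux jar, 40 mm diameter, 42 mm high; origin under its centre.
- driver: Bystander: red screwdriver lying on the bench, 150 mm long; origin at the centre of its underside, its x along it.
There are look-alikes about, which are no part of the job. Of the things that look like the part that bears board_mid, the middle-sized one is meant.

How it is judged:
On the way, in this order (a step that is already met when the one before it is completed fails the run):
1. the clamp knob is loosened by two turns (within a quarter turn) (value of joint knob between 11 and 14.14 rad), for 0.2 s.
2. the board's edge meets the stop (x of board_far_edge in the frame of stop above -0.0025 m), for 0.2 s.
At the end, for the whole second after the job is handed in: The knob stands two full turns looser than tight (within a quarter turn), the board's far edge is within 2.5 mm of the stop and the board lies still and flat on both ledges; nothing else has been moved (all of step 1 and x of board_far_edge in the frame of stop above -0.0025 m and z of board_mid in the frame of holder between 0.039 and 0.0425 m and angle between board_mid's own z axis and vertical below 0.04 rad and velocity of joint knob between -0.1 and 0.1 rad/s); the robot touches nothing.
It fails at once if the board is shoved along while the clamp is still tight (more than 6 mm before one and three-quarter turns) (distance of board_mid from where it was at the start of the episode above 0.006 m and value of joint knob below 11 rad).
It fails at once if the board is lifted off its ledges (z of board_mid in the frame of holder above 0.05 m).
It fails at once if the board drops through the jaws (z of board_mid in the frame of holder below 0.036 m).
It fails at once if the solder reel, flux jar or screwdriver is moved (distance of any of reel, flux, driver from where it was at the start of the episode above 0.015 m).
It also fails if it takes over 64 s, if anything falls off the work surface, if the arm or the gripper's body presses on something with over 40 N, if the wrist force passes 120 N, or if a joint passes its speed limit or range.

## Working session

There is one attempt and no reset: what is moved stays moved. The work goes in short steps, Python scripts to look and compute and a tool call to move; the robot and the scene stay as the last step left them, time stands still between calls to the robot, and variables do not carry over. Pictures are saved under pics/ and viewed, at most 10 in all, crops included, and the job is handed in when it is done.

Besides the shell and the picture viewer there is one more tool, called after "Call:" by a JSON object that holds its "name" and its "arguments", one argument or row to a line. arm_command: Moves the arm, as the interface text tells. Its arguments: {"type":"object","properties":{"plan":{"type":"array"},"claw":{"type":"number"},"squeeze":{"type":"number"}},"required":["plan"]}

```bash
mkdir -p pics; cat > h.py <<'E'
import numpy as np,cv2
from rig import ctrl
def grab(n,f=None):
    d=ctrl.grab_frame(n)
    if f: cv2.imwrite('pics/'+f,d['image'][:,:,::-1])
    return d
def ray(d,u,v,fish=False):
    R=cv2.Rodrigues(np.array(d['rvec'],float))[0];t=np.array(d['tvec'],float).ravel()
    a,b=(u-d['cx'])/d['fx'],(v-d['cy'])/d['fy']
    if fish:
        r=np.hypot(a,b);s=np.sin(r)/max(r,1e-9);c=np.array([a*s,b*s,np.cos(r)])
    else: c=np.array([a,b,1.])
    return -R.T@t,R.T@c
def onz(d,u,v,z,fish=False):
    o,r=ray(d,u,v,fish);return o+r*(z-o[2])/r[2]
def proj(d,p):
    R=cv2.Rodrigues(np.array(d['rvec'],float))[0];c=R@np.array(p)+np.array(d['tvec'],float).ravel()
    return d['fx']*c[0]/c[2]+d['cx'],d['fy']*c[1]/c[2]+d['cy']
E
python3 - <<'E'
from h import *
a=grab('top')['image'];b=grab('side')['image']
cv2.imwrite('pics/a.png',cv2.resize(a,(800,500))[:,:,::-1]);cv2.imwrite('pics/b.png',b[:,:,::-1])
E
```

```text
(no output)
```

View pics/a.png

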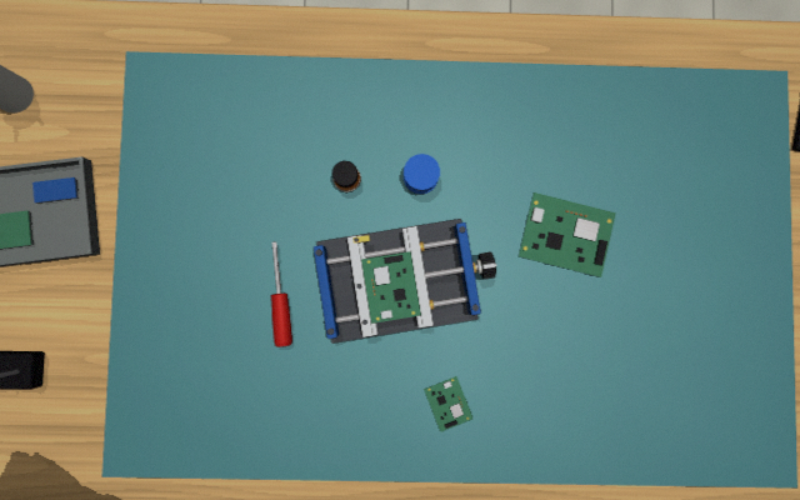

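View pics/b.png

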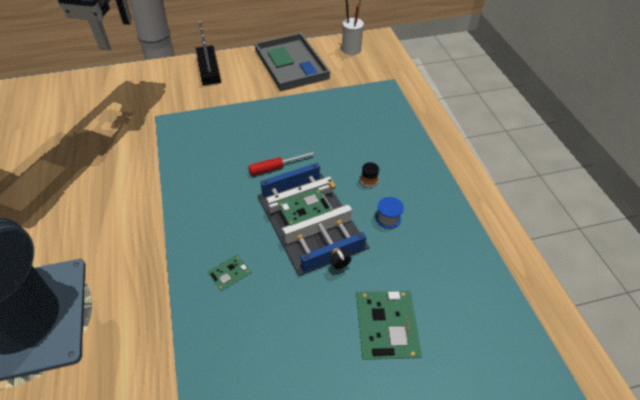

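The top view (scaled by 1.25) shows four boards: the held one at (390,287), a large loose one at (567,235), a small loose one at (448,403), and one in the tray at (10,230). The held one is the middle-sized board and the only one between jaws, so it is the one meant. The knob is at (487,265) and the brass stop at (360,239). The reel is at (421,174), the flux jar at (346,176) and the driver at (280,300). I'll localise these and confirm in a crop.

```bash
python3 - <<'E'
from h import *
np.set_printoptions(precision=4,suppress=True)
d=grab('top');im=d['image'];s=1.25
hsv=cv2.cvtColor(im,cv2.COLOR_RGB2HSV)
for n,(u,v),z in [('knob',(487,265),.056),('big',(567,235),.002),('small',(448,403),.002),('reel',(421,174),.04),('flux',(346,176),.042),('driver',(280,300),.01),('board',(390,287),.042)]:
    print(n,onz(d,u/s,v/s,z))
# blue blocks
m=cv2.inRange(hsv,(105,120,50),(125,255,255))
for c in cv2.findContours(m,0,2)[0]:
    if cv2.contourArea(c)>80:
        r=cv2.minAreaRect(c);print('blue',r,[onz(d,*p,.046)[:2] for p in cv2.boxPoints(r)])
m=cv2.inRange(hsv,(20,120,120),(32,255,255))
for c in cv2.findContours(m[150:300,200:420],0,2,offset=(200,150))[0]:
    if cv2.contourArea(c)>3: print('brass',cv2.contourArea(c),c.reshape(-1,2).mean(0),onz(d,*c.reshape(-1,2).mean(0),.048))
m=cv2.inRange(hsv,(45,90,30),(78,255,255))
for c in cv2.findContours(m[150:300,200:360],0,2,offset=(200,150))[0]:
    if cv2.contourArea(c)>100: r=cv2.minAreaRect(c);print('green',r,[onz(d,*p,.042)[:2] for p in cv2.boxPoints(r)])
print(ctrl.read_state())
cr=im[165:285,240:410];cv2.imwrite('pics/c.png',cv2.resize(cr,None,fx=4.5,fy=4.5,interpolation=2)[:,:,::-1])
E
```

```text
knob [ 0.5599 -0.0359  0.056 ]
big [ 0.6094 -0.1626  0.002 ]
small [0.3614 0.0095 0.002 ]
reel [0.6873 0.0569 0.04  ]
flux [0.6813 0.1626 0.042 ]
driver [0.5046 0.2551 0.01  ]
board [0.5268 0.0969 0.042 ]
blue ((260.3599853515625, 233.01998901367188), (75.09474182128906, 10.040916442871094), 81.8698959350586) [array([0.5816, 0.2056]), array([0.5844, 0.1885]), array([0.4568, 0.1662]), array([0.4541, 0.1832])]
blue ((374.5000305175781, 214.5), (74.14392852783203, 8.384347915649414), 80.53767395019531) [array([0.6177, 0.0077]), array([ 0.6205, -0.0067]), array([ 0.4937, -0.0298]), array([ 0.491 , -0.0155])]
blue ((43.44615936279297, 151.56924438476562), (16.37258529663086, 34.23358917236328), 82.87498474121094) [array([0.6609, 0.5961]), array([0.6698, 0.5385]), array([0.6415, 0.5333]), array([0.6326, 0.5908])]
blue ((337.0, 138.5), (31.0, 28.0), 90.0) [array([0.7143, 0.0821]), array([0.7156, 0.0328]), array([0.6605, 0.0317]), array([0.6593, 0.0808])]
brass 5.5 [345. 243.] [0.505  0.0394 0.048 ]
brass 23.5 [290.     190.7692] [0.5931 0.1366 0.048 ]
green ((312.47113037109375, 229.44464111328125), (51.74188995361328, 39.41862869262695), 80.90972137451172) [array([0.5652, 0.1381]), array([0.5777, 0.0704]), array([0.4891, 0.0543]), array([0.477 , 0.1215])]
{'clock': 0.15, 'q': array([ 0.9472,  0.2592,  1.5358, -0.    ,  1.348 , -0.2027]), 'joint_vel': array([ 0.0005, -0.002 , -0.0046, -0.0008,  0.0002,  0.0003]), 'joint_efforts': array([  0.0023, -43.7646, -28.4232,   0.0722,   0.0381,  -0.0001]), 'ee_pos': array([0.2245, 0.5018, 0.3021]), 'tool_rot': array([[-0.9127,  0.4086, -0.0008],
       [ 0.4086,  0.9127, -0.0011],
       [ 0.0002, -0.0013, -1.    ]]), 'ft_force': array([-0.3857, -0.2474,  0.8797]), 'wrist_torque': array([-0.0167, -0.0277, -0.0029]), 'gripper_force': 0.0, 'finger_gap': 0.09299772284679021}
```

View pics/c.png

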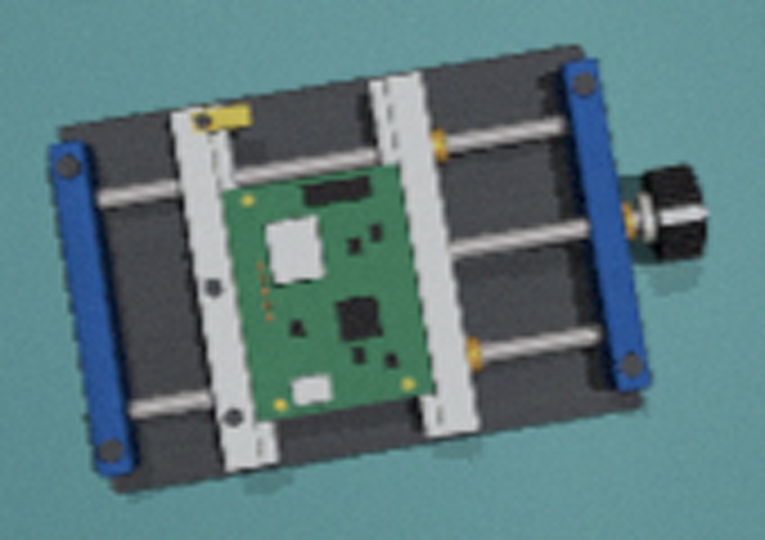

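The crop confirms it: the held board (middle-sized) has its far edge at crop row ≈190, about 22 mm short of the brass stop at (235,118). The knob is at (678,213) with its white mark up. I'm moving the closed fingers to above the knob, fingers in line with the jaws.

Call:
{"name": "arm_command", "arguments": {
  "plan": [
    {"x":-0.541,"y":-0.348,"z":0.122,"az":0.927},
    {"x":-0.541,"y":-0.348,"z":0.122,"az":0.927},
    {"x":-0.541,"y":-0.348,"z":0.122,"az":0.927},
    {"x":-0.541,"y":-0.348,"z":0.122,"az":0.927},
    {"x":-0.541,"y":-0.348,"z":0.122,"az":0.927},
    {"x":-0.541,"y":-0.348,"z":0.122,"az":0.927},
    {"x":-0.541,"y":-0.348,"z":0.122,"az":0.927},
    {"x":-0.541,"y":-0.348,"z":0.122,"az":0.927},
    {"x":-0.541,"y":-0.348,"z":0.122,"az":0.927},
    {"x":-0.541,"y":-0.348,"z":0.122,"az":0.927},
    {"x":-0.541,"y":-0.348,"z":0.122,"az":0.927},
    {"x":-0.541,"y":-0.348,"z":0.122,"az":0.927}
  ],
  "claw": 0,
  "squeeze": 20
}}

```text
$.plan[0]: bad value
```

Call:
{"name": "arm_command", "arguments": {
  "plan": [
    {"x":-0.541,"y":-0.348,"z":0.122,"ax":0,"ay":0,"az":0.927},
    {"x":-0.541,"y":-0.348,"z":0.122,"ax":0,"ay":0,"az":0.927},
    {"x":-0.541,"y":-0.348,"z":0.122,"ax":0,"ay":0,"az":0.927},
    {"x":-0.541,"y":-0.348,"z":0.122,"ax":0,"ay":0,"az":0.927},
    {"x":-0.541,"y":-0.348,"z":0.122,"ax":0,"ay":0,"az":0.927},
    {"x":-0.541,"y":-0.348,"z":0.122,"ax":0,"ay":0,"az":0.927},
    {"x":-0.541,"y":-0.348,"z":0.122,"ax":0,"ay":0,"az":0.927},
    {"x":-0.541,"y":-0.348,"z":0.122,"ax":0,"ay":0,"az":0.927},
    {"x":-0.541,"y":-0.348,"z":0.122,"ax":0,"ay":0,"az":0.927},
    {"x":-0.541,"y":-0.348,"z":0.122,"ax":0,"ay":0,"az":0.927},
    {"x":-0.541,"y":-0.348,"z":0.122,"ax":0,"ay":0,"az":0.927},
    {"x":-0.541,"y":-0.348,"z":0.122,"ax":0,"ay":0,"az":0.927}
  ],
  "claw": 0,
  "squeeze": 20
}}

```text
clock: 1.15
ee_pos: [0.4938, 0.0887, 0.2091]
tool_rot: [[-0.178, 0.984, -0.0], [0.984, 0.178, 0.0], [0.0, -0.0, -1.0]]
ft_force: [0.9, 0.6, -0.1]
finger_gap: 0.0175
gripper_force: 0.0
```

Call:
{"name": "arm_command", "arguments": {
  "plan": [
    {"x":-0.139,"y":0.059,"z":0.029,"ax":0,"ay":0,"az":0},
    {"x":-0.139,"y":0.059,"z":0.029,"ax":0,"ay":0,"az":0},
    {"x":-0.139,"y":0.059,"z":0.029,"ax":0,"ay":0,"az":0},
    {"x":-0.139,"y":0.059,"z":0.029,"ax":0,"ay":0,"az":0},
    {"x":-0.139,"y":0.059,"z":0.029,"ax":0,"ay":0,"az":0},
    {"x":-0.139,"y":0.059,"z":0.029,"ax":0,"ay":0,"az":0}
  ]
}}

```text
clock: 1.65
ee_pos: [0.5761, -0.037, 0.1795]
tool_rot: [[-0.175, 0.984, -0.002], [0.984, 0.175, 0.001], [0.001, -0.002, -1.0]]
ft_force: [-0.6, -0.3, 0.4]
finger_gap: 0.0006
gripper_force: 0.0
```

```bash
python3 - <<'E'
from h import *
np.set_printoptions(precision=4,suppress=True)
w=grab('wrist')['image'];d=grab('side');s=d['image']
st=ctrl.read_state();print(st['ee_pos'],st['ft_force'],st['clock'],st['finger_gap'])
a=cv2.resize(w,(480,300));b=cv2.resize(s[200:300,280:400],(360,300),interpolation=2)
cv2.imwrite('pics/d.png',np.hstack([a[:,:440],b])[:,:,::-1])
print(proj(d,(.560,-.039,.056)))
E
```

```text
[ 0.5753 -0.0349  0.1802] [-0.3318 -0.8542  0.0603] 1.75 0.00043356483959552955
(np.float64(340.79883687029155), np.float64(253.9361456775416))
```

View pics/d.png

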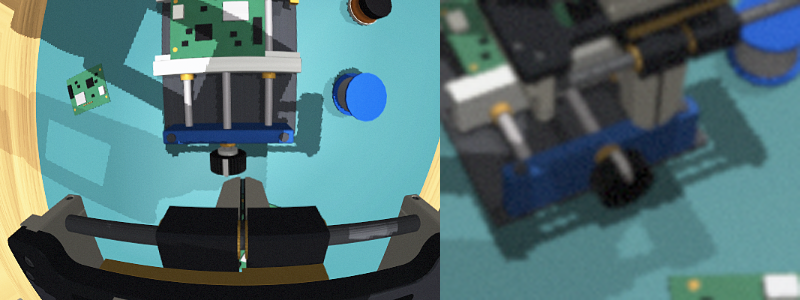

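The wrist view shows the knob at panel (228,162) with the white mark central and the fingertips just beyond and slightly right of it. I'll check the knob's position from this view.

```bash
python3 - <<'E'
from h import *
np.set_printoptions(precision=4,suppress=True)
d=grab('wrist');im=d['image']
g=im.max(2);m=(g<60).astype(np.uint8);m[:195]=0;m[238:]=0;m[:,:270]=0;m[:,335:]=0
n,l,s,c=cv2.connectedComponentsWithStats(m)
for k in range(1,n):
    if s[k][4]>60:
        x,y,w,h,a=s[k];print(s[k],c[k])
        for p in [(x,c[k][1]),(x+w-1,c[k][1]),(c[k][0],y),(c[k][0],y+h-1)]: print(onz(d,*p,.038,True),onz(d,*p,.056,True))
E
```

```text
[ 281  201   49   35 1126] [304.9361 218.8641]
[ 0.5436 -0.0424  0.038 ] [ 0.5449 -0.0352  0.056 ]
[ 0.5802 -0.0356  0.038 ] [ 0.5787 -0.029   0.056 ]
[ 0.5596 -0.0246  0.038 ] [ 0.5597 -0.0189  0.056 ]
[ 0.5641 -0.0524  0.038 ] [ 0.5638 -0.0444  0.056 ]
```

Call:
{"name": "arm_command", "arguments": {
  "plan": [
    {"x":-0.002,"y":0.001,"z":0.034,"ax":0,"ay":0,"az":0},
    {"x":-0.002,"y":0.001,"z":0.038,"ax":0,"ay":0,"az":0},
    {"x":-0.002,"y":0.001,"z":0.0395,"ax":0,"ay":0,"az":0},
    {"x":-0.002,"y":0.001,"z":0.0405,"ax":0,"ay":0,"az":0},
    {"x":-0.002,"y":0.001,"z":0.0405,"ax":0,"ay":0,"az":0},
    {"x":-0.002,"y":0.001,"z":0.0405,"ax":0,"ay":0,"az":0}
  ]
}}

```text
clock: 2.3
ee_pos: [0.5779, -0.0371, 0.1413]
tool_rot: [[-0.179, 0.984, 0.002], [0.984, 0.179, -0.0], [-0.001, 0.002, -1.0]]
ft_force: [-0.8, -0.5, -0.5]
finger_gap: 0.0005
gripper_force: 0.0
```

Call:
{"name": "arm_command", "arguments": {
  "plan": [
    {"x":0,"y":0,"z":0.001,"ax":0,"ay":0,"az":0},
    {"x":0,"y":0,"z":0.001,"ax":0,"ay":0,"az":0},
    {"x":0,"y":0,"z":0.001,"ax":0,"ay":0,"az":0}
  ]
}}

```text
clock: 2.55
ee_pos: [0.5775, -0.0374, 0.1395]
tool_rot: [[-0.178, 0.984, 0.001], [0.984, 0.178, -0.0], [-0.0, 0.001, -1.0]]
ft_force: [-0.2, 0.4, 0.1]
finger_gap: 0.0005
gripper_force: 0.0
```

Call:
{"name": "arm_command", "arguments": {
  "plan": [
    {"x":0,"y":0,"z":0.001,"ax":0,"ay":0,"az":0},
    {"x":0,"y":0,"z":0.001,"ax":0,"ay":0,"az":0},
    {"x":0,"y":0,"z":0.001,"ax":0,"ay":0,"az":0}
  ]
}}

```text
clock: 2.8
ee_pos: [0.5773, -0.0374, 0.138]
tool_rot: [[-0.178, 0.984, -0.0], [0.984, 0.178, 0.0], [0.0, -0.0, -1.0]]
ft_force: [-0.1, 0.1, 0.3]
finger_gap: 0.0007
gripper_force: 0.0
```

Call:
{"name": "arm_command", "arguments": {
  "plan": [
    {"x":0,"y":0,"z":-0.003,"ax":0,"ay":0,"az":0},
    {"x":0,"y":-0.012,"z":-0.003,"ax":0,"ay":0,"az":0},
    {"x":0,"y":-0.012,"z":-0.001,"ax":0,"ay":0,"az":0},
    {"x":0,"y":-0.012,"z":-0.001,"ax":0,"ay":0,"az":0},
    {"x":0,"y":-0.012,"z":-0.001,"ax":0,"ay":0,"az":0}
  ]
}}

```text
clock: 3.22
ee_pos: [0.5657, -0.0394, 0.14]
tool_rot: [[-0.178, 0.984, 0.001], [0.984, 0.178, 0.0], [-0.0, 0.001, -1.0]]
ft_force: [-2.3, 0.1, 6.4]
finger_gap: 0.0005
gripper_force: 3.3
```

Call:
{"name": "arm_command", "arguments": {
  "plan": [
    {"x":0,"y":0,"z":0.001,"ax":0,"ay":0,"az":0},
    {"x":0,"y":0,"z":0.001,"ax":0,"ay":0,"az":0},
    {"x":0,"y":0,"z":0.001,"ax":0,"ay":0,"az":0}
  ]
}}

```text
clock: 3.47
ee_pos: [0.5666, -0.0393, 0.1399]
tool_rot: [[-0.178, 0.984, 0.003], [0.984, 0.178, 0.0], [-0.0, 0.003, -1.0]]
ft_force: [-1.4, 1.5, 10.1]
finger_gap: 0.0006
gripper_force: 5.3
```

Call:
{"name": "arm_command", "arguments": {
  "plan": [
    {"x":0,"y":-0.005,"z":0,"ax":0,"ay":0,"az":0},
    {"x":0,"y":-0.01,"z":0,"ax":0,"ay":0,"az":0},
    {"x":0,"y":-0.012,"z":0,"ax":0,"ay":0,"az":0},
    {"x":0,"y":-0.012,"z":0,"ax":0,"ay":0,"az":0}
  ]
}}

```text
clock: 3.8
ee_pos: [0.5548, -0.0416, 0.1398]
tool_rot: [[-0.178, 0.984, 0.003], [0.984, 0.178, -0.0], [-0.001, 0.003, -1.0]]
ft_force: [-1.4, 1.7, 9.4]
finger_gap: 0.0006
gripper_force: 4.7
```

```bash
python3 - <<'E'
from h import *
w=grab('wrist')['image'];s=grab('side')['image'];t=grab('top')['image']
a=cv2.resize(w[170:270,250:360],(330,300),interpolation=2);b=cv2.resize(s[220:290,305:375],(300,300),interpolation=2)
cv2.imwrite('pics/e.png',np.hstack([a,b])[:,:,::-1])
E
```

```text
(no output)
```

View pics/e.png

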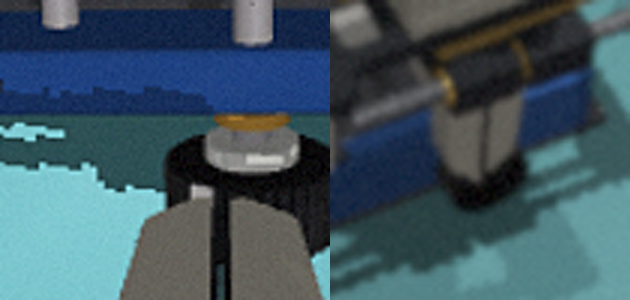

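The wrist crop shows the knob's white rib at (200,190), about 37° from the top towards −x. So the rim follows the fingertip without slipping. I'll probe how far a stroke can go.

Call:
{"name": "arm_command", "arguments": {
  "plan": [
    {"x":0,"y":-0.003,"z":0,"ax":0,"ay":0,"az":0},
    {"x":0,"y":-0.003,"z":0,"ax":0,"ay":0,"az":0}
  ]
}}

```text
clock: 4.12
ee_pos: [0.5514, -0.0422, 0.1391]
tool_rot: [[-0.178, 0.984, 0.002], [0.984, 0.178, -0.0], [-0.001, 0.002, -1.0]]
ft_force: [-1.6, 0.3, 6.9]
finger_gap: 0.0004
gripper_force: 3.3
```

Call:
{"name": "arm_command", "arguments": {
  "plan": [
    {"x":0,"y":-0.003,"z":0,"ax":0,"ay":0,"az":0},
    {"x":0,"y":-0.003,"z":0,"ax":0,"ay":0,"az":0}
  ]
}}

```text
clock: 4.28
ee_pos: [0.5475, -0.0427, 0.1379]
tool_rot: [[-0.178, 0.984, -0.001], [0.984, 0.178, 0.0], [0.0, -0.001, -1.0]]
ft_force: [-1.4, 0.3, -0.4]
finger_gap: 0.0001
gripper_force: 0.0
```

The tip's half width is about 6.5 mm, so a stroke from +7 to −15 mm that follows the rim gives about 1.1 rad. Each call will end at the same pose so strokes repeat.

Call:
{"name": "arm_command", "arguments": {
  "plan": [
    {"x":0,"y":0,"z":-0.008,"ax":0,"ay":0,"az":0},
    {"x":0,"y":0.022,"z":-0.008,"ax":0,"ay":0,"az":0},
    {"x":0,"y":0.022,"z":-0.005,"ax":0,"ay":0,"az":0},
    {"x":0,"y":0.022,"z":0,"ax":0,"ay":0,"az":0},
    {"x":0,"y":0.022,"z":0,"ax":0,"ay":0,"az":0},
    {"x":0,"y":0.016,"z":0,"ax":0,"ay":0,"az":0},
    {"x":0,"y":0.01,"z":0,"ax":0,"ay":0,"az":0},
    {"x":0,"y":0.005,"z":0,"ax":0,"ay":0,"az":0},
    {"x":0,"y":0.002,"z":0.001,"ax":0,"ay":0,"az":0},
    {"x":0,"y":0,"z":0.002,"ax":0,"ay":0,"az":0},
    {"x":0,"y":0,"z":0.002,"ax":0,"ay":0,"az":0},
    {"x":0,"y":0,"z":0,"ax":0,"ay":0,"az":0}
  ]
}}

```text
clock: 5.28
ee_pos: [0.5465, -0.0431, 0.1378]
tool_rot: [[-0.178, 0.984, -0.002], [0.984, 0.178, -0.0], [0.0, -0.002, -1.0]]
ft_force: [0.9, 0.1, -0.1]
finger_gap: 0.0004
gripper_force: 0.0
```

```bash
python3 - <<'E'
from h import *
w=grab('wrist','w1.png')['image'];s=grab('side')['image']
a=cv2.resize(w[150:270,250:380],(390,360),interpolation=2);b=cv2.resize(s[220:290,305:375],(360,360),interpolation=2)
cv2.imwrite('pics/f.png',np.hstack([a,b])[:,:,::-1])
E
```

```text
(no output)
```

View pics/f.png

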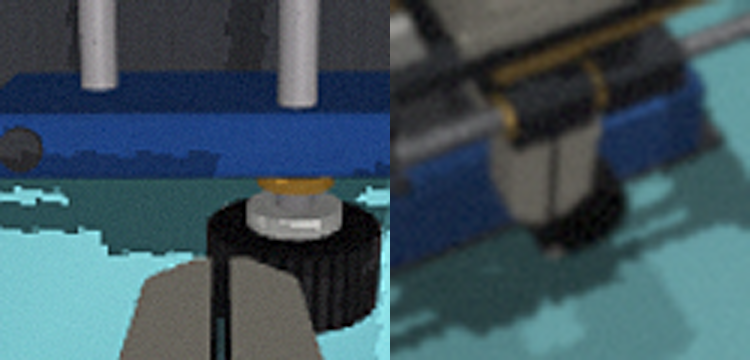

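The rib has left the top view and a light spot shows low on the outer face, at side crop (553,250). The stroke worked, so I'll repeat it.

Call:
{"name": "arm_command", "arguments": {
  "plan": [
    {"x":0,"y":0,"z":-0.008,"ax":0,"ay":0,"az":0},
    {"x":0,"y":0.022,"z":-0.008,"ax":0,"ay":0,"az":0},
    {"x":0,"y":0.022,"z":-0.005,"ax":0,"ay":0,"az":0},
    {"x":0,"y":0.022,"z":0,"ax":0,"ay":0,"az":0},
    {"x":0,"y":0.022,"z":0,"ax":0,"ay":0,"az":0},
    {"x":0,"y":0.016,"z":0,"ax":0,"ay":0,"az":0},
    {"x":0,"y":0.01,"z":0,"ax":0,"ay":0,"az":0},
    {"x":0,"y":0.005,"z":0,"ax":0,"ay":0,"az":0},
    {"x":0,"y":0.002,"z":0.001,"ax":0,"ay":0,"az":0},
    {"x":0,"y":0,"z":0.002,"ax":0,"ay":0,"az":0},
    {"x":0,"y":0,"z":0.002,"ax":0,"ay":0,"az":0},
    {"x":0,"y":0,"z":0,"ax":0,"ay":0,"az":0}
  ]
}}

```text
clock: 6.38
ee_pos: [0.5464, -0.043, 0.1377]
tool_rot: [[-0.178, 0.984, -0.002], [0.984, 0.178, -0.0], [0.0, -0.002, -1.0]]
ft_force: [-0.6, -0.1, -0.3]
finger_gap: 0.0008
gripper_force: 0.0
```

Call:
{"name": "arm_command", "arguments": {
  "plan": [
    {"x":0,"y":0,"z":-0.008,"ax":0,"ay":0,"az":0},
    {"x":0,"y":0.022,"z":-0.008,"ax":0,"ay":0,"az":0},
    {"x":0,"y":0.022,"z":-0.005,"ax":0,"ay":0,"az":0},
    {"x":0,"y":0.022,"z":0,"ax":0,"ay":0,"az":0},
    {"x":0,"y":0.022,"z":0,"ax":0,"ay":0,"az":0},
    {"x":0,"y":0.016,"z":0,"ax":0,"ay":0,"az":0},
    {"x":0,"y":0.01,"z":0,"ax":0,"ay":0,"az":0},
    {"x":0,"y":0.005,"z":0,"ax":0,"ay":0,"az":0},
    {"x":0,"y":0.002,"z":0.001,"ax":0,"ay":0,"az":0},
    {"x":0,"y":0,"z":0.002,"ax":0,"ay":0,"az":0},
    {"x":0,"y":0,"z":0.002,"ax":0,"ay":0,"az":0},
    {"x":0,"y":0,"z":0,"ax":0,"ay":0,"az":0}
  ]
}}

```text
clock: 7.38
ee_pos: [0.5462, -0.0429, 0.1376]
tool_rot: [[-0.178, 0.984, -0.002], [0.984, 0.178, -0.0], [0.0, -0.002, -1.0]]
ft_force: [0.6, 0.0, 0.6]
finger_gap: 0.0006
gripper_force: 0.0
```

```bash
cat > look.py <<'E'
from h import *
import sys
w=grab('wrist')['image'];s=grab('side')['image']
cv2.imwrite('pics/s_%s.png'%sys.argv[1],s[:,:,::-1]);cv2.imwrite('pics/w_%s.png'%sys.argv[1],w[:,:,::-1])
h=cv2.cvtColor(w,cv2.COLOR_RGB2HSV)
m=cv2.inRange(h,(0,0,150),(180,60,255))
n,l,st,c=cv2.connectedComponentsWithStats(m[205:265,290:395])
print([(list(map(int,st[k])),(c[k]+[290,205]).round(1)) for k in range(1,n) if st[k][4]>3])
E
python3 look.py 3
```

```text
[([57, 16, 4, 1, 4], array([348.5, 221. ])), ([56, 20, 11, 4, 17], array([351.5, 226.1])), ([56, 25, 4, 2, 6], array([347.3, 230.3])), ([83, 27, 5, 10, 28], array([374.9, 236.4])), ([83, 44, 4, 7, 17], array([374.5, 252.2]))]
```

A white blob at (375,245) on the knob's right limb means the rib is coming up at about ¾ turn (≈4.7 rad). One more stroke, then I'll measure.

Call:
{"name": "arm_command", "arguments": {
  "plan": [
    {"x":0,"y":0,"z":-0.008,"ax":0,"ay":0,"az":0},
    {"x":0,"y":0.022,"z":-0.008,"ax":0,"ay":0,"az":0},
    {"x":0,"y":0.022,"z":-0.005,"ax":0,"ay":0,"az":0},
    {"x":0,"y":0.022,"z":0,"ax":0,"ay":0,"az":0},
    {"x":0,"y":0.022,"z":0,"ax":0,"ay":0,"az":0},
    {"x":0,"y":0.016,"z":0,"ax":0,"ay":0,"az":0},
    {"x":0,"y":0.01,"z":0,"ax":0,"ay":0,"az":0},
    {"x":0,"y":0.005,"z":0,"ax":0,"ay":0,"az":0},
    {"x":0,"y":0.002,"z":0.001,"ax":0,"ay":0,"az":0},
    {"x":0,"y":0,"z":0.002,"ax":0,"ay":0,"az":0},
    {"x":0,"y":0,"z":0.002,"ax":0,"ay":0,"az":0},
    {"x":0,"y":0,"z":0,"ax":0,"ay":0,"az":0}
  ]
}}

```text
clock: 8.48
ee_pos: [0.5464, -0.0429, 0.1377]
tool_rot: [[-0.178, 0.984, -0.002], [0.984, 0.178, -0.0], [0.0, -0.002, -1.0]]
ft_force: [0.4, 0.0, -0.1]
finger_gap: 0.0005
gripper_force: 0.0
```

```bash
python3 look.py 4; python3 - <<'E'
import cv2,numpy as np
w=[cv2.resize(cv2.imread(f'pics/w_{k}.png')[150:270,250:380],(390,360),interpolation=2) for k in (3,4)]
cv2.imwrite('pics/g.png',np.hstack(w))
E
```

```text
[([57, 16, 6, 1, 6], array([349.5, 221. ])), ([62, 21, 5, 1, 5], array([354., 226.])), ([54, 22, 7, 5, 14], array([347.6, 229.2]))]
```

View pics/g.png

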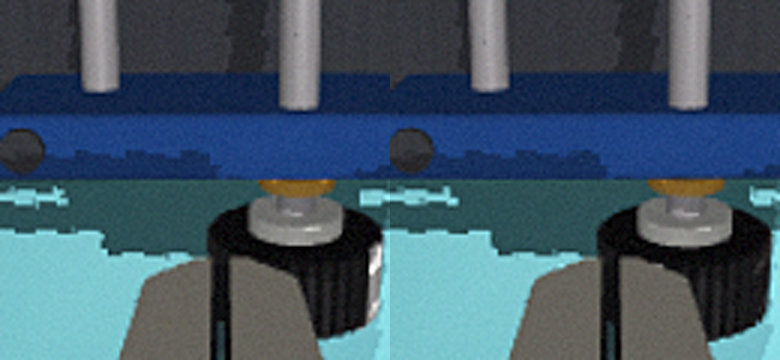

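In the right panel the limb rib is gone, probably hidden under the finger and hub near the top. I'll shift aside to see it.

Call:
{"name": "arm_command", "arguments": {
  "plan": [
    {"x":0,"y":-0.02,"z":-0.01,"ax":0,"ay":0,"az":0},
    {"x":0,"y":-0.025,"z":-0.02,"ax":0,"ay":0,"az":0},
    {"x":0,"y":-0.025,"z":-0.02,"ax":0,"ay":0,"az":0},
    {"x":0,"y":-0.025,"z":-0.02,"ax":0,"ay":0,"az":0}
  ]
}}

```text
clock: 8.92
ee_pos: [0.5238, -0.0472, 0.1587]
tool_rot: [[-0.178, 0.984, 0.002], [0.984, 0.178, -0.0], [-0.001, 0.002, -1.0]]
ft_force: [-0.2, 0.0, -0.2]
finger_gap: 0.0002
gripper_force: 0.0
```

```bash
python3 look.py 5; python3 - <<'E'
import cv2,numpy as np
t=__import__('h').grab('top')['image'][:,:,::-1]
w=cv2.resize(cv2.imread('pics/w_5.png')[140:270,300:430],(390,390),interpolation=2)
s=cv2.resize(cv2.imread('pics/s_5.png')[225:285,310:370],(390,390),interpolation=2)
cv2.imwrite('pics/i.png',np.hstack([w,s]))
E
```

```text
[([84, 0, 10, 5, 42], array([378.8, 206.7])), ([78, 6, 24, 9, 125], array([379.4, 214.9])), ([76, 19, 8, 25, 146], array([369.3, 235.5]))]
```

View pics/i.png

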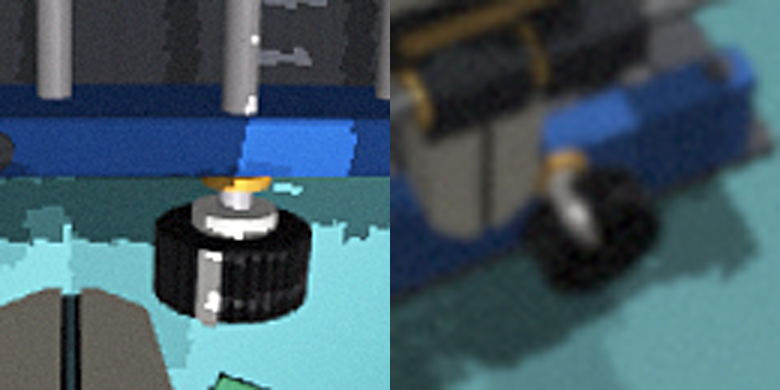

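The rib shows at left-crop (208,280), just left of the knob centre column 232. So the knob has made one full turn plus about 0.4 rad (≈6.7 rad), or about 1.4 rad per stroke. Four more strokes are needed.

Call:
{"name": "arm_command", "arguments": {
  "plan": [
    {"x":0,"y":0.03,"z":0.008,"ax":0,"ay":0,"az":0},
    {"x":0,"y":0.047,"z":0.012,"ax":0,"ay":0,"az":0},
    {"x":0,"y":0.047,"z":0.015,"ax":0,"ay":0,"az":0},
    {"x":0,"y":0.047,"z":0.02,"ax":0,"ay":0,"az":0},
    {"x":0,"y":0.047,"z":0.02,"ax":0,"ay":0,"az":0},
    {"x":0,"y":0.041,"z":0.02,"ax":0,"ay":0,"az":0},
    {"x":0,"y":0.035,"z":0.02,"ax":0,"ay":0,"az":0},
    {"x":0,"y":0.03,"z":0.02,"ax":0,"ay":0,"az":0},
    {"x":0,"y":0.027,"z":0.021,"ax":0,"ay":0,"az":0},
    {"x":0,"y":0.025,"z":0.022,"ax":0,"ay":0,"az":0},
    {"x":0,"y":0.025,"z":0.022,"ax":0,"ay":0,"az":0},
    {"x":0,"y":0.025,"z":0.02,"ax":0,"ay":0,"az":0}
  ]
}}

```text
clock: 10.07
ee_pos: [0.5465, -0.043, 0.1379]
tool_rot: [[-0.178, 0.984, -0.001], [0.984, 0.178, -0.0], [0.0, -0.002, -1.0]]
ft_force: [0.8, 0.6, -0.3]
finger_gap: 0.0005
gripper_force: 0.0
```

Call:
{"name": "arm_command", "arguments": {
  "plan": [
    {"x":0,"y":0,"z":-0.008,"ax":0,"ay":0,"az":0},
    {"x":0,"y":0.022,"z":-0.008,"ax":0,"ay":0,"az":0},
    {"x":0,"y":0.022,"z":-0.005,"ax":0,"ay":0,"az":0},
    {"x":0,"y":0.022,"z":0,"ax":0,"ay":0,"az":0},
    {"x":0,"y":0.022,"z":0,"ax":0,"ay":0,"az":0},
    {"x":0,"y":0.016,"z":0,"ax":0,"ay":0,"az":0},
    {"x":0,"y":0.01,"z":0,"ax":0,"ay":0,"az":0},
    {"x":0,"y":0.005,"z":0,"ax":0,"ay":0,"az":0},
    {"x":0,"y":0.002,"z":0.001,"ax":0,"ay":0,"az":0},
    {"x":0,"y":0,"z":0.002,"ax":0,"ay":0,"az":0},
    {"x":0,"y":0,"z":0.002,"ax":0,"ay":0,"az":0},
    {"x":0,"y":0,"z":0,"ax":0,"ay":0,"az":0}
  ]
}}

```text
clock: 11.07
ee_pos: [0.5463, -0.043, 0.1377]
tool_rot: [[-0.178, 0.984, -0.002], [0.984, 0.178, -0.0], [0.0, -0.002, -1.0]]
ft_force: [-1.0, 0.8, -0.3]
finger_gap: 0.0006
gripper_force: 0.0
```

Call:
{"name": "arm_command", "arguments": {
  "plan": [
    {"x":0,"y":0,"z":-0.008,"ax":0,"ay":0,"az":0},
    {"x":0,"y":0.022,"z":-0.008,"ax":0,"ay":0,"az":0},
    {"x":0,"y":0.022,"z":-0.005,"ax":0,"ay":0,"az":0},
    {"x":0,"y":0.022,"z":0,"ax":0,"ay":0,"az":0},
    {"x":0,"y":0.022,"z":0,"ax":0,"ay":0,"az":0},
    {"x":0,"y":0.016,"z":0,"ax":0,"ay":0,"az":0},
    {"x":0,"y":0.01,"z":0,"ax":0,"ay":0,"az":0},
    {"x":0,"y":0.005,"z":0,"ax":0,"ay":0,"az":0},
    {"x":0,"y":0.002,"z":0.001,"ax":0,"ay":0,"az":0},
    {"x":0,"y":0,"z":0.002,"ax":0,"ay":0,"az":0},
    {"x":0,"y":0,"z":0.002,"ax":0,"ay":0,"az":0},
    {"x":0,"y":0,"z":0,"ax":0,"ay":0,"az":0}
  ]
}}

```text
clock: 12.07
ee_pos: [0.5462, -0.0429, 0.1376]
tool_rot: [[-0.178, 0.984, -0.002], [0.984, 0.178, -0.0], [0.0, -0.002, -1.0]]
ft_force: [0.1, -0.6, 1.2]
finger_gap: 0.0007
gripper_force: 0.0
```

Call:
{"name": "arm_command", "arguments": {
  "plan": [
    {"x":0,"y":-0.02,"z":-0.01,"ax":0,"ay":0,"az":0},
    {"x":0,"y":-0.025,"z":-0.02,"ax":0,"ay":0,"az":0},
    {"x":0,"y":-0.025,"z":-0.02,"ax":0,"ay":0,"az":0},
    {"x":0,"y":-0.025,"z":-0.02,"ax":0,"ay":0,"az":0}
  ]
}}

```text
clock: 12.4
ee_pos: [0.5235, -0.0472, 0.1587]
tool_rot: [[-0.178, 0.984, 0.002], [0.984, 0.178, -0.0], [-0.001, 0.001, -1.0]]
ft_force: [0.8, -0.7, -0.0]
finger_gap: 0.0005
gripper_force: 0.0
```

```bash
python3 look.py 6; python3 - <<'E'
import cv2,numpy as np
w=cv2.resize(cv2.imread('pics/w_6.png')[140:270,300:430],(390,390),interpolation=2)
s=cv2.resize(cv2.imread('pics/s_6.png')[225:285,310:370],(390,390),interpolation=2)
cv2.imwrite('pics/j.png',np.hstack([w,s]))
E
```

```text
[([84, 0, 10, 8, 68], array([378.6, 208. ])), ([76, 8, 27, 8, 126], array([379.3, 216.6]))]
```

View pics/j.png

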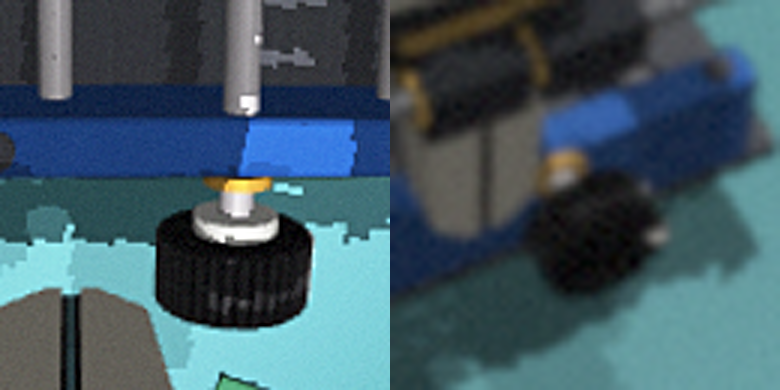

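The rib is at the +x limb, at side crop (657,235), so the knob is at about 11 rad. One more stroke should give about 12.4; I'll check it numerically.

Call:
{"name": "arm_command", "arguments": {
  "plan": [
    {"x":0,"y":0.03,"z":0.008,"ax":0,"ay":0,"az":0},
    {"x":0,"y":0.047,"z":0.012,"ax":0,"ay":0,"az":0},
    {"x":0,"y":0.047,"z":0.015,"ax":0,"ay":0,"az":0},
    {"x":0,"y":0.047,"z":0.02,"ax":0,"ay":0,"az":0},
    {"x":0,"y":0.047,"z":0.02,"ax":0,"ay":0,"az":0},
    {"x":0,"y":0.041,"z":0.02,"ax":0,"ay":0,"az":0},
    {"x":0,"y":0.035,"z":0.02,"ax":0,"ay":0,"az":0},
    {"x":0,"y":0.03,"z":0.02,"ax":0,"ay":0,"az":0},
    {"x":0,"y":0.027,"z":0.021,"ax":0,"ay":0,"az":0},
    {"x":0,"y":0.025,"z":0.022,"ax":0,"ay":0,"az":0},
    {"x":0,"y":0.025,"z":0.022,"ax":0,"ay":0,"az":0},
    {"x":0,"y":0.015,"z":0.015,"ax":0,"ay":0,"az":0}
  ]
}}

```text
clock: 13.5
ee_pos: [0.5374, -0.0446, 0.1424]
tool_rot: [[-0.178, 0.984, -0.001], [0.984, 0.178, 0.0], [0.0, -0.001, -1.0]]
ft_force: [-0.8, 0.3, -0.2]
finger_gap: 0.0001
gripper_force: 0.0
```

Call:
{"name": "arm_command", "arguments": {
  "plan": [
    {"x":0,"y":-0.01,"z":-0.01,"ax":0,"ay":0,"az":0},
    {"x":0,"y":-0.015,"z":-0.015,"ax":0,"ay":0,"az":0},
    {"x":0,"y":-0.015,"z":-0.015,"ax":0,"ay":0,"az":0},
    {"x":0,"y":-0.015,"z":-0.015,"ax":0,"ay":0,"az":0}
  ]
}}

```text
clock: 13.83
ee_pos: [0.5229, -0.0472, 0.1584]
tool_rot: [[-0.178, 0.984, 0.001], [0.984, 0.178, -0.0], [-0.0, 0.001, -1.0]]
ft_force: [0.5, 0.3, 0.7]
finger_gap: 0.0004
gripper_force: 0.0
```

```bash
python3 look.py 7; python3 - <<'E'
from h import *
np.set_printoptions(precision=4,suppress=True)
d=grab('top')
hsv=cv2.cvtColor(d['image'],cv2.COLOR_RGB2HSV)
m=cv2.inRange(hsv,(45,90,30),(78,255,255))
for c in cv2.findContours(m[150:300,200:360],0,2,offset=(200,150))[0]:
    if cv2.contourArea(c)>100: r=cv2.minAreaRect(c);print('green',[onz(d,*p,.042)[:2] for p in cv2.boxPoints(r)])
E
```

```text
[([85, 0, 11, 9, 79], array([379.9, 208.3])), ([77, 9, 27, 8, 111], array([380.5, 217.7])), ([88, 23, 9, 25, 165], array([381.6, 240.1]))]
green [array([0.566 , 0.1363]), array([0.5773, 0.0687]), array([0.4885, 0.054 ]), array([0.4775, 0.1212])]
```

The rib is back on top at (382,240) under the hub column 380, so the knob is at about 12.5 rad, and the board is unmoved. Next I'll lift, move to the channel's open −x end, and lower the tip behind the board's edge.

Call:
{"name": "arm_command", "arguments": {
  "plan": [
    {"x":0,"y":0,"z":-0.04,"ax":0,"ay":0,"az":0},
    {"x":0.15,"y":-0.045,"z":-0.042,"ax":0,"ay":0,"az":0},
    {"x":0.15,"y":-0.045,"z":-0.042,"ax":0,"ay":0,"az":0},
    {"x":0.15,"y":-0.045,"z":-0.042,"ax":0,"ay":0,"az":0},
    {"x":0.15,"y":-0.045,"z":-0.042,"ax":0,"ay":0,"az":0},
    {"x":0.15,"y":-0.045,"z":-0.042,"ax":0,"ay":0,"az":0},
    {"x":0.15,"y":-0.045,"z":-0.01,"ax":0,"ay":0,"az":0},
    {"x":0.15,"y":-0.045,"z":-0.01,"ax":0,"ay":0,"az":0},
    {"x":0.15,"y":-0.045,"z":-0.01,"ax":0,"ay":0,"az":0}
  ]
}}

```text
clock: 14.73
ee_pos: [0.4514, 0.0923, 0.167]
tool_rot: [[-0.179, 0.984, -0.004], [0.984, 0.179, 0.0], [0.001, -0.004, -1.0]]
ft_force: [-0.1, -0.7, -1.1]
finger_gap: 0.0003
gripper_force: 0.0
```

```bash
python3 - <<'E'
from h import *
w=grab('wrist')['image'];t=grab('top')['image']
a=cv2.resize(w,(480,300));b=cv2.resize(t[165:285,240:360],(300,300),interpolation=2)
cv2.imwrite('pics/k.png',np.hstack([a,b])[:,:,::-1])
E
```

```text
(no output)
```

View pics/k.png

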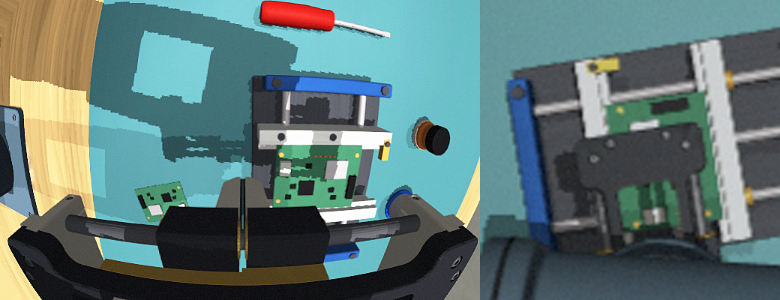

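The tips (panel (240,185)) hang at the open −x end of the channel, clear of the board's edge at column 274. I'm lowering to 6 mm below the board's underside and easing forward.

Call:
{"name": "arm_command", "arguments": {
  "plan": [
    {"x":0,"y":0,"z":0.03,"ax":0,"ay":0,"az":0},
    {"x":0,"y":0,"z":0.05,"ax":0,"ay":0,"az":0},
    {"x":0,"y":0,"z":0.05,"ax":0,"ay":0,"az":0},
    {"x":0,"y":0.005,"z":0.05,"ax":0,"ay":0,"az":0},
    {"x":0,"y":0.01,"z":0.05,"ax":0,"ay":0,"az":0},
    {"x":0,"y":0.015,"z":0.05,"ax":0,"ay":0,"az":0},
    {"x":0,"y":0.015,"z":0.05,"ax":0,"ay":0,"az":0}
  ]
}}

```text
clock: 15.42
ee_pos: [0.4695, 0.0951, 0.1197]
tool_rot: [[-0.178, 0.984, 0.004], [0.984, 0.178, -0.0], [-0.001, 0.004, -1.0]]
ft_force: [-0.1, -0.3, 0.2]
finger_gap: 0.0005
gripper_force: 0.0
```

Call:
{"name": "arm_command", "arguments": {
  "plan": [
    {"x":0,"y":0.003,"z":0,"ax":0,"ay":0,"az":0},
    {"x":0,"y":0.006,"z":0,"ax":0,"ay":0,"az":0},
    {"x":0,"y":0.009,"z":0,"ax":0,"ay":0,"az":0},
    {"x":0,"y":0.012,"z":0,"ax":0,"ay":0,"az":0},
    {"x":0,"y":0.015,"z":0,"ax":0,"ay":0,"az":0},
    {"x":0,"y":0.015,"z":0,"ax":0,"ay":0,"az":0}
  ]
}}

```text
clock: 15.92
ee_pos: [0.4821, 0.098, 0.1188]
tool_rot: [[-0.179, 0.984, 0.0], [0.984, 0.179, 0.0], [0.0, 0.0, -1.0]]
ft_force: [-1.4, -0.4, 6.3]
finger_gap: 0.0003
gripper_force: 2.7
```

```bash
cat > bd.py <<'E'
from h import *
np.set_printoptions(precision=4,suppress=True)
d=grab('wrist');im=d['image'];hsv=cv2.cvtColor(im,cv2.COLOR_RGB2HSV)
m=cv2.inRange(hsv,(50,90,30),(80,255,255));m[:,:330]=0
for c in cv2.findContours(m,0,2)[0]:
    if cv2.contourArea(c)>300:
        p=c.reshape(-1,2);q=np.array([onz(d,*x,.042,True)[:2] for x in p]);e=np.array([.984,.179]);v=q@e
        print('green',cv2.boundingRect(c),'x along holder min/max',np.percentile(v,[1,99]))
m=cv2.inRange(hsv,(20,120,90),(32,255,255))
for c in cv2.findContours(m,0,2)[0]:
    if cv2.contourArea(c)>15:
        p=c.reshape(-1,2);q=np.array([onz(d,*x,.048,True)[:2] for x in p]);v=q@np.array([.984,.179])
        print('brass',cv2.boundingRect(c),v.min(),v.max(),q.mean(0))
print(ctrl.read_state()['ft_force'])
E
python3 bd.py
```

```text
green (345, 216, 147, 84) x along holder min/max [0.5046 0.5945]
brass (341, 374, 10, 6) 0.5052147891053972 0.5119977328809825 [0.5161 0.004 ]
brass (242, 365, 12, 7) 0.43382399436376456 0.4420261256183313 [ 0.4456 -0.0009]
brass (256, 361, 32, 8) 0.4449941676927382 0.4669501941962222 [0.4626 0.0084]
brass (397, 360, 10, 15) 0.5449984839038035 0.5527728475500662 [0.554  0.0194]
brass (218, 359, 19, 16) 0.41297132284779725 0.4303115274521886 [ 0.4307 -0.0054]
brass (365, 355, 34, 18) 0.5211242010803047 0.5446540185556293 [0.538  0.0233]
brass (400, 352, 37, 23) 0.5458231808781963 0.5783895559005763 [0.5683 0.0234]
brass (327, 328, 4, 16) 0.4947674825900573 0.4967486397689096 [0.4958 0.0442]
brass (316, 317, 4, 27) 0.4877975031706146 0.4897575444771773 [0.4883 0.0475]
brass (480, 228, 6, 7) 0.5842521647425118 0.5880786019882456 [0.5718 0.1313]
brass (507, 213, 13, 27) 0.6048856677530542 0.6125857325511835 [0.5934 0.1372]
[-2.0197  0.7941  5.2601]
```

The board has already moved about 13 mm: its far edge is at 0.5945 along the jaws and the stop face is near 0.605. The upward force comes from the tapered tip, so I'll back off, go 4 mm lower and push the remaining ~10 mm gently.

Call:
{"name": "arm_command", "arguments": {
  "plan": [
    {"x":0,"y":-0.008,"z":0,"ax":0,"ay":0,"az":0},
    {"x":0,"y":-0.008,"z":0.004,"ax":0,"ay":0,"az":0},
    {"x":0,"y":-0.004,"z":0.004,"ax":0,"ay":0,"az":0},
    {"x":0,"y":0,"z":0.004,"ax":0,"ay":0,"az":0},
    {"x":0,"y":0.003,"z":0.004,"ax":0,"ay":0,"az":0},
    {"x":0,"y":0.005,"z":0.004,"ax":0,"ay":0,"az":0},
    {"x":0,"y":0.006,"z":0.004,"ax":0,"ay":0,"az":0},
    {"x":0,"y":0.006,"z":0.004,"ax":0,"ay":0,"az":0}
  ]
}}

```text
clock: 16.63
ee_pos: [0.4881, 0.0989, 0.114]
tool_rot: [[-0.178, 0.984, 0.0], [0.984, 0.178, -0.0], [-0.0, 0.0, -1.0]]
ft_force: [-0.1, -0.1, 0.3]
finger_gap: 0.0005
gripper_force: 0.0
```

```bash
python3 bd.py | grep -v 'brass ([23]'
```

```text
green (351, 218, 149, 83) x along holder min/max [0.5138 0.6036]
brass (182, 356, 22, 16) 0.39419967819513163 0.4094806512646586 [ 0.407  -0.0086]
brass (403, 352, 32, 22) 0.5523426973425918 0.5797896438369133 [0.5729 0.0296]
brass (151, 349, 27, 18) 0.3664256113742853 0.3886139379587768 [ 0.3834 -0.0105]
brass (487, 232, 6, 6) 0.5928097825451426 0.5966621945431607 [0.5803 0.132 ]
brass (503, 215, 14, 28) 0.6047910066824534 0.6127806330383562 [0.5932 0.1389]
[ 0.5812 -0.0584  0.2684]
```

The gap is now about 1–2 mm. I'll push on in small steps until the force shows the stop.

Call:
{"name": "arm_command", "arguments": {
  "plan": [
    {"x":0,"y":0.001,"z":0,"ax":0,"ay":0,"az":0},
    {"x":0,"y":0.002,"z":0,"ax":0,"ay":0,"az":0},
    {"x":0,"y":0.002,"z":0,"ax":0,"ay":0,"az":0}
  ]
}}

```text
clock: 16.93
ee_pos: [0.4896, 0.0992, 0.1141]
tool_rot: [[-0.178, 0.984, -0.0], [0.984, 0.178, -0.0], [-0.0, -0.0, -1.0]]
ft_force: [-0.9, 0.5, -0.7]
finger_gap: 0.0004
gripper_force: 0.1
```

Call:
{"name": "arm_command", "arguments": {
  "plan": [
    {"x":0,"y":0.001,"z":0,"ax":0,"ay":0,"az":0},
    {"x":0,"y":0.001,"z":0,"ax":0,"ay":0,"az":0},
    {"x":0,"y":0.001,"z":0,"ax":0,"ay":0,"az":0}
  ]
}}

```text
clock: 17.18
ee_pos: [0.49, 0.0993, 0.114]
tool_rot: [[-0.178, 0.984, -0.001], [0.984, 0.178, -0.0], [0.0, -0.001, -1.0]]
ft_force: [-3.0, -0.6, 1.7]
finger_gap: 0.0005
gripper_force: 1.7
```

Call:
{"name": "arm_command", "arguments": {
  "plan": [
    {"x":0,"y":0.001,"z":0,"ax":0,"ay":0,"az":0},
    {"x":0,"y":0.001,"z":0,"ax":0,"ay":0,"az":0},
    {"x":0,"y":0.001,"z":0,"ax":0,"ay":0,"az":0}
  ]
}}

```text
clock: 17.43
ee_pos: [0.4902, 0.0994, 0.1138]
tool_rot: [[-0.178, 0.984, -0.003], [0.984, 0.178, -0.0], [0.0, -0.003, -1.0]]
ft_force: [-5.1, -1.4, 4.0]
finger_gap: 0.0003
gripper_force: 3.0
```

```bash
python3 bd.py | grep -v 'brass ([1234][0-9]*, 3'
```

```text
green (350, 219, 150, 82) x along holder min/max [0.5151 0.605 ]
brass (487, 232, 6, 7) 0.5943987368922586 0.5982272763600603 [0.5819 0.1327]
brass (500, 209, 17, 35) 0.6048144358415618 0.6127197356979301 [0.5933 0.1402]
[-5.7754 -1.7922  3.3198]
```

The force climbs while the tip stalls, and the board edge (0.605) equals the stop face (0.605), so contact is made. Backing off and lifting clear.

Call:
{"name": "arm_command", "arguments": {
  "plan": [
    {"x":0,"y":-0.002,"z":0,"ax":0,"ay":0,"az":0},
    {"x":0,"y":-0.01,"z":0,"ax":0,"ay":0,"az":0},
    {"x":0,"y":-0.025,"z":0,"ax":0,"ay":0,"az":0},
    {"x":0,"y":-0.025,"z":-0.03,"ax":0,"ay":0,"az":0},
    {"x":0,"y":-0.04,"z":-0.07,"ax":0,"ay":0,"az":0},
    {"x":0,"y":-0.06,"z":-0.1,"ax":0,"ay":0,"az":0},
    {"x":0,"y":-0.06,"z":-0.1,"ax":0,"ay":0,"az":0},
    {"x":0,"y":-0.06,"z":-0.1,"ax":0,"ay":0,"az":0},
    {"x":0,"y":-0.06,"z":-0.1,"ax":0,"ay":0,"az":0}
  ]
}}

```text
clock: 18.23
ee_pos: [0.4326, 0.0889, 0.214]
tool_rot: [[-0.178, 0.984, 0.001], [0.984, 0.178, 0.0], [-0.0, 0.001, -1.0]]
ft_force: [-0.1, 0.1, -1.0]
finger_gap: 0.0005
gripper_force: 0.0
```

```bash
python3 bd.py | grep -v 'brass ([1234][0-9]*, 3'; python3 - <<'E'
from h import *
d=grab('side');im=d['image']
g=cv2.cvtColor(im,cv2.COLOR_RGB2GRAY)[240:272,326:356];ys,xs=np.where(g>130);print(xs.mean()+326 if len(xs) else 0,ys.mean()+240 if len(ys) else 0,len(xs),proj(d,(.5618,-.040,.056)))
print(ctrl.read_state()['ee_pos'])
E
```

```text
green (401, 178, 95, 72) x along holder min/max [0.5136 0.6047]
brass (497, 178, 9, 18) 0.6046337606785361 0.6125316680983391 [0.5928 0.1378]
[-0.6557  0.2871 -0.0573]
339.0483870967742 252.41935483870967 62 (np.float64(341.92653865694587), np.float64(254.18006636194116))
[0.43232475 0.08889238 0.21288768]
```

The board stays at the stop, the knob mark is up, and the arm is clear.

```bash
python3 -c "
from rig import ctrl
print(ctrl.hand_in())"
```

```text
the job is handed in; nothing more can be done
None
```

I loosened the knob about two turns (about 12.5 rad, judged from its white mark), then pushed the board against the brass stop. I backed the arm off clear and handed the job in; no verdict came back.

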